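# Sweep the used axle nuts into the yellow bay

### The arm

A 7-joint arm with a two-finger parallel gripper is mounted at the origin on the work surface. World frame = base frame: x ahead of the robot, y to its left, z up, the work surface at z = 0. Lengths are in m, angles in rad, forces in N, time in s.
With the tool pointing down it reaches from about 0.425 to 0.875 m from the base axis. Payload 4.7 kg.
Tool frame: the origin (TCP) lies between the finger pads; the fingertips stand 11 mm ahead of it and the grasp point (between the pads) lies 8 mm behind it; z points along the fingers, y is the direction in which the jaws open and shut (so a half turn about z gives the same grasp; the last joint's range is limited). The gripper opens to 87 mm and grips with 3 to 60 N. Pads are 19 mm wide; open, the fingers measure 117 mm over their backs; the gripper's body (75 mm by 190 mm) begins 51 mm behind the grasp point.
Start: joints at [-1.144, 0.321, -0.07, 1.45, 0.023, 1.371, -0.057], TCP at [0.261, 0.595, 0.234] pointing down, gripper open.
Joint ranges: [-2.86, 2.86], [-0.3, 2.09], [-1.38, 1.24], [0.06, 2.45], [-1.56, 4.7], [0.09, 2.05], [-2.69, 2.69]. Speed limits (rad/s): [2.57, 2.57, 3.14, 3.14, 3.14, 3.14, 3.14].

### API

Orientations are given as a unit quaternion [x, y, z, w].
In Python, from workcell import env gives the robot as it stands.
- The arm moves only by the tool send_rows, never from a script. Its argument "plan" is a list of rows, each a list of 3 entries, a list of its own where there are three numbers: the shift along the tool's x, y, z in m, then the turn about the tool's z in rad, then the opening, from 0 (shut) to 1 (fully open). A call has 1 to 8 rows; each row is the pose to reach, as a shift and turn from the pose commanded when the call began, along the tool's axes at that moment; what a row does not reach only later rows make up. A row lasts 1/8 s, in which the tool goes at most 62.5 mm and 10.7 degrees, less where a joint would pass 70% of its speed; a pose out of reach is approached as far as the arm can. A call with a gripper value outside its range is refused whole. The fingers move at their own pace and stop on an object; "grip_force" is the grip in N (left out, the last holds). Time passes only in rows, so rows that repeat a pose let the fingers close. It gives the time, the measured TCP pose, the force and the opening at its end, in the units of the state.
- env.get_obs(): the state, without advancing time (a new reading comes with each control period).
- env.capture(name): name is "scene" or "top" or "wrist"; returns a dict with "image" (480x640x3 uint8, blue, green, red), "K" (3x3 intrinsics, pixels), "dist_coeffs" ([k1, k2, p1, p2, k3] as OpenCV has them; the pictures are not rectified), "R" (3x3) and "t" (3): a world point X has camera coordinates R X + t. Camera axes: x right, y down, z forward; pixel columns grow to the right and rows downward; lengths in m; the calibration is good to about 2 mm. A picture is of the moment at which its call begins. There is no depth.
- env.hand_in(): hands the job in, once; it reports no verdict.
The state is a dict: "t": time; "joint_positions": joint angles; "qd": joint speeds; "joint_torque": joint torques, N m; "ee_pos": TCP position; "tool_rot": TCP orientation; "ft_force": force on the tool from outside, world axes, zero at the start; "torque": the same for the moment, N m; "finger_gap": opening from 0.0 (shut) to 1.0 (fully open).
Only numpy, scipy, OpenCV 4.12 (cv2) and the standard library are available. Lean on these libraries where they do the work, as an engineer would, in place of code of your own. Each camera call takes 0.05 s, during which the arm holds its last target. There are 200 camera calls.

### The job

Clear the bench: with the closed fingers, sweep the three dark used axle nuts into the yellow parts bay, each wholly inside its mouth and lying flat. Slide them along the bench without picking them up, tipping them or taking them between the fingers, and leave the two new nuts in the blue bay, the socket and the tin where they stand.

Things in the scene. Friction and masses are not known exactly. Their poses are not given: they have to be found in the camera images.
- old_nut1: Used axle nut, dark steel, one of three lying in the open in front of the bays: a plain hexagon nut, 32 mm across the flats, 37 mm across the corners, 18 mm high, 21 mm bore, lying flat, 50 to 105 g. Origin: centre of its underside, z up.
- old_nut2: Used axle nut, dark steel, one of three lying in the open in front of the bays: a plain hexagon nut, 32 mm across the flats, 37 mm across the corners, 18 mm high, 21 mm bore, lying flat, 50 to 105 g. Origin: centre of its underside, z up.
- old_nut3: Used axle nut, dark steel, one of three lying in the open in front of the bays: a plain hexagon nut, 32 mm across the flats, 37 mm across the corners, 18 mm high, 21 mm bore, lying flat, 50 to 105 g. Origin: centre of its underside, z up.
- yellow_bay: Yellow parts bay fixed to the bench: side and back walls 30 mm high, 6 mm thick, open mouth with no step (bench surface inside). Outside 115 (x) by 172 mm (y), inside 109 by 160. Origin: centre of the outline at bench height; x from the mouth (x = -57.5 mm) to the back, z up. Mouth faces the robot, turned up to 14 degrees. Empty at the start. It stands left or right of the blue bay.
- blue_bay: Blue parts bay fixed to the bench: side and back walls 30 mm high, 6 mm thick, open mouth with no step (bench surface inside). Outside 115 (x) by 172 mm (y), inside 109 by 160. Origin: centre of the outline at bench height; x from the mouth (x = -57.5 mm) to the back, z up. Mouth faces the robot, turned up to 14 degrees. It holds the two new nuts.
- new_nut1: New axle nut, bright brass-coloured, one of two lying in the blue bay, to be left where it is: 32 mm across the flats, 37 mm across the corners, 18 mm high, 21 mm bore, lying flat, 50 to 105 g. Origin: centre of its underside, z up.
- new_nut2: New axle nut, bright brass-coloured, one of two lying in the blue bay, to be left where it is: 32 mm across the flats, 37 mm across the corners, 18 mm high, 21 mm bore, lying flat, 50 to 105 g. Origin: centre of its underside, z up.
- socket: Bright steel wrench socket standing upright to one side of the nuts, to be left where it is: 38 mm across, 50 mm high. Origin: centre of its underside.
- tin: Small red tin with a steel lid standing on the other side of the nuts, to be left where it is: 63 mm across, 46 mm high. Origin: centre of its underside.

How it is judged:
By the outcome, as a careful person would: the job done as asked, in the order asked, and still so for the second after the job is handed in, with the robot touching nothing.
It also fails if it takes over 72 s, if anything falls off the work surface, if the arm or the gripper's body presses on something with over 40 N, if the wrist force passes 120 N, or if a joint passes its speed limit or range.

## Working session

There is one attempt and no reset: what is moved stays moved. The work goes in short steps, Python scripts to look and compute and a tool call to move; the robot and the scene stay as the last step left them, time stands still between calls to the robot, and variables do not carry over. Pictures are saved under pics/ and viewed, about 8 in all and at most 12, crops included, and the job is handed in when it is done.

Besides the shell and the picture viewer there is one more tool, called after "Call:" by a JSON object that holds its "name" and its "arguments". send_rows: Moves the arm, as the interface text tells. Its arguments: {"type":"object","properties":{"plan":{"type":"array","items":{"type":"array"}},"grip_force":{"type":"number"}},"required":["plan"]}

```bash
mkdir -p pics
python3 - <<'E'
from workcell import env
import cv2
o=env.get_obs();print({k:o[k] for k in('t','ee_pos','tool_rot','finger_gap','ft_force')})
for n in('top','scene'):
    c=env.capture(n);cv2.imwrite(f'pics/{n}0.png',c['image']);print(n,c['K'],c['dist_coeffs'],c['R'],c['t'])
E
```

```text
{'t': 0.0, 'ee_pos': array([0.2605934 , 0.59490765, 0.23247508]), 'tool_rot': array([ 2.04905337e-01,  9.78781350e-01, -9.22744895e-04, -1.39124137e-04]), 'finger_gap': 1.0004462854130836, 'ft_force': array([-0.08456863, -1.09877929,  0.35707052])}
top [[553.17381295   0.         318.65341633]
 [  0.         553.17381295 247.07364422]
 [  0.           0.           1.        ]] [0.04101974 0.         0.         0.         0.        ] [[ 0.00823892 -0.99986362  0.01431272]
 [-0.98773912 -0.01036879 -0.15576881]
 [ 0.15589597 -0.01285387 -0.98768984]] [-0.01339114  0.61167667  0.88242293]
scene [[498.78395202   0.         317.07672935]
 [  0.         498.78395202 241.73115955]
 [  0.           0.           1.        ]] [-0.09352355  0.          0.          0.          0.        ] [[-0.41010299  0.91202538 -0.00502456]
 [ 0.62789973  0.2783383  -0.72682166]
 [-0.66148127 -0.30122665 -0.68680786]] [ 0.24615659 -0.33114249  1.22551196]
```

View pics/top0.png

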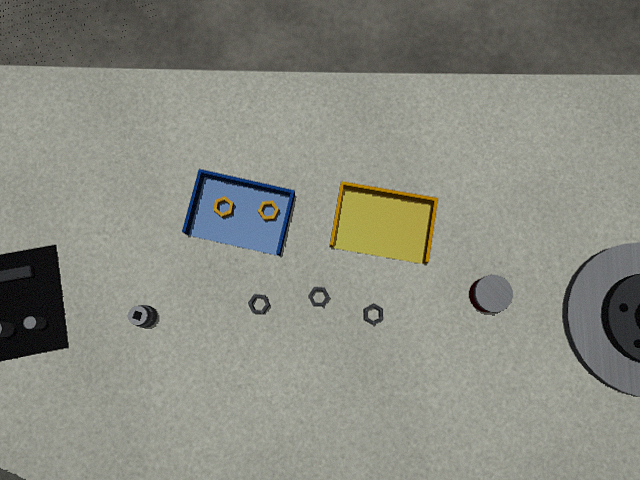

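The top view shows the blue bay at upper left, with brass nuts at (224,207) and (269,211). The yellow bay is at (385,222), with its mouth facing down. The dark nuts are at (260,304), (319,297) and (374,314), the socket at (144,316) and the tin at (491,294).

```bash
cat > h.py <<'E'
import cv2,numpy as np
from workcell import env
def ray(c,uv,z):
    p=cv2.undistortPoints(np.float64(uv).reshape(-1,1,2),c['K'],c['dist_coeffs']).reshape(-1,2)
    d=np.c_[p,np.ones(len(p))]@c['R']; o=-c['R'].T@c['t']
    return o+d*((z-o[2])/d[:,2])[:,None]
def blobs(c,mask,lo,hi,z):
    out=[]
    for k in cv2.findContours(mask.astype(np.uint8),cv2.RETR_EXTERNAL,cv2.CHAIN_APPROX_NONE)[0]:
        a=cv2.contourArea(k)
        if lo<a<hi:
            (u,v),r=cv2.minEnclosingCircle(k); out.append((a,(round(u),round(v)),ray(c,[[u,v]],z)[0][:2].round(4)))
    return out
def nuts(c,z=.014):
    im=c['image'];h=cv2.cvtColor(im,cv2.COLOR_BGR2HSV)
    m=(im.max(2)<105)&(h[...,1]<90)
    m=cv2.morphologyEx(m.astype(np.uint8),cv2.MORPH_CLOSE,np.ones((3,3)))
    return blobs(c,m,150,900,z)
E
python3 - <<'E'
from h import *
c=env.capture('top');im=c['image']
h=cv2.cvtColor(im,cv2.COLOR_BGR2HSV)
print('bench',im[350,300],'nut',im[304,251],im[297,310])
print('nuts',*nuts(c),sep='\n')
for n,lo,hi in(('yel',(15,80,60),(35,255,255)),('blue',(100,80,30),(125,255,255))):
    m=cv2.inRange(h,lo,hi)
    for k in cv2.findContours(m,cv2.RETR_EXTERNAL,cv2.CHAIN_APPROX_NONE)[0]:
        if cv2.contourArea(k)>2000:
            q=cv2.approxPolyDP(k,4,True).reshape(-1,2);print(n,q.tolist());print(ray(c,q,0)[:,:2].round(4).tolist());print(ray(c,q,.03)[:,:2].round(4).tolist())
print('tin,socket top',ray(c,[[492,293]],.046),ray(c,[[139,315]],.05))
E
```

```text
bench [144 157 158] nut [69 67 64] [69 64 62]
nuts
(258.0, (146, 316), array([0.4953, 0.2837]))
(310.5, (373, 315), array([ 0.5012, -0.1023]))
(320.5, (259, 304), array([0.5171, 0.0928]))
(302.0, (319, 297), array([ 0.5303, -0.0094]))
(706.0, (622, 322), array([ 0.4928, -0.5239]))
yel [[341, 181], [333, 248], [423, 263], [430, 204], [344, 189], [345, 184], [433, 200], [428, 261], [437, 197]]
[[0.7404, -0.0476], [0.618, -0.0337], [0.5928, -0.1926], [0.6997, -0.2074], [0.7257, -0.053], [0.7349, -0.0548], [0.7071, -0.2129], [0.5965, -0.2015], [0.7127, -0.2202]]
[[0.7319, -0.046], [0.6133, -0.0325], [0.5889, -0.1865], [0.6924, -0.2008], [0.7176, -0.0513], [0.7266, -0.053], [0.6996, -0.2062], [0.5925, -0.1951], [0.7051, -0.2133]]
blue [[199, 169], [182, 231], [203, 172], [247, 185], [203, 177], [188, 234], [279, 253], [294, 191]]
[[0.7593, 0.2082], [0.6456, 0.2335], [0.7539, 0.2008], [0.7309, 0.1214], [0.7446, 0.2005], [0.6403, 0.2227], [0.608, 0.0616], [0.7209, 0.0368]]
[[0.7502, 0.2019], [0.64, 0.2264], [0.7449, 0.1947], [0.7227, 0.1177], [0.736, 0.1944], [0.6349, 0.2159], [0.6037, 0.0598], [0.713, 0.0358]]
tin,socket top [[ 0.53774283 -0.29686061  0.046     ]] [[0.49622285 0.28449739 0.05      ]]
```

View pics/scene0.png

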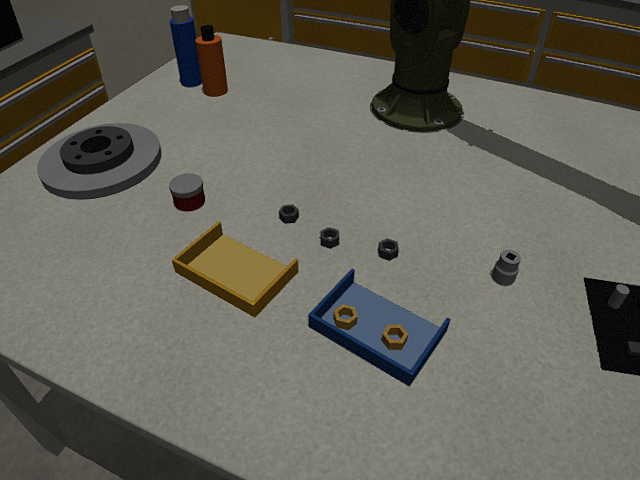

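The scene view agrees with the top view. The measured gap between the yellow bay's front and back corners is about 118 mm, against the 115 mm stated. The bay centre is about (0.660,-0.122), with yaw about -0.145 rad. Next I'll plan the pushes in the bay frame.

```bash
cat >> h.py <<'E'
BC=np.array([.6606,-.122]);YAW=-.145
BR=np.array([[np.cos(YAW),-np.sin(YAW)],[np.sin(YAW),np.cos(YAW)]])
def w2b(p): return (np.asarray(p)-BC)@BR
def b2w(p): return BC+BR@np.asarray(p)
def push(n,g):
    "world nut centre, goal -> start TCP, end TCP, push heading"
    n,g=np.array(n),np.array(g);d=(g-n)/np.linalg.norm(g-n)
    return n-d*.042,g-d*.027,np.arctan2(d[1],d[0])
def pose(): 
    o=env.get_obs();q=o['tool_rot'];from scipy.spatial.transform import Rotation as R
    return o['ee_pos'],R.from_quat(q).as_matrix(),o
def rel(p,z,head=None,R=None,p0=None):
    "shift in tool axes, turn (tool x parallel or antiparallel to head)"
    P,R0,o=pose();R=R0 if R is None else R;P=P if p0 is None else p0
    s=R.T@(np.r_[p,z]-P);t=0
    if head is not None:
        h=np.arctan2(R[1,0],R[0,0]);t=-((head-h+np.pi/2)%np.pi-np.pi/2)
    return s.round(4),round(t,4)
E
python3 - <<'E'
from h import *
N={'C':(.5012,-.1023),'B':(.5303,-.0094),'A':(.5171,.0928)}
for k in N: print(k,'bay',w2b(N[k]).round(3))
s,e,h=push(N['C'],b2w((.005,-.048)));print(s,e,np.degrees(h))
P,R,o=pose();print(R.round(3))
print('via',rel((.45,.3),.2));print('start',rel(s,.12,h),rel(s,.015,h),'end',rel(e,.015,h))
print('start from via',rel(s,.12,h,p0=np.array([.45,.3,.2])))
E
```

```text
C bay [-0.161 -0.004]
B bay [-0.145  0.093]
A bay [-0.173  0.192]
[ 0.46263652 -0.08566096] [ 0.63382108 -0.15952222] -23.338821129960444
[[-0.916  0.401 -0.001]
 [ 0.401  0.916 -0.001]
 [-0.    -0.002 -1.   ]]
via (array([-0.2918, -0.1942,  0.033 ]), 0)
start (array([-0.4581, -0.5423,  0.1135]), np.float64(-0.0055)) (array([-0.458 , -0.5421,  0.2185]), np.float64(-0.0055)) end (array([-0.6445, -0.5411,  0.2186]), np.float64(-0.0055))
start from via (array([-0.1663, -0.3481,  0.0806]), np.float64(-0.0055))
```

Call:
{"name": "send_rows", "arguments": {"plan": [[[-0.036, -0.024, 0.004], 0, 0], [[-0.073, -0.049, 0.008], 0, 0], [[-0.109, -0.073, 0.012], 0, 0], [[-0.146, -0.097, 0.016], 0, 0], [[-0.182, -0.121, 0.02], 0, 0], [[-0.219, -0.146, 0.024], 0, 0], [[-0.255, -0.17, 0.028], 0, 0], [[-0.292, -0.194, 0.033], 0, 0]], "grip_force": 20}}

```text
t: 1.15
ee_pos: [0.4509, 0.2993, 0.2004]
tool_rot: [0.205, 0.979, 0.0, 0.0]
ft_force: [-0.5, 0.5, -0.7]
finger_gap: 0.172
```

Call:
{"name": "send_rows", "arguments": {"plan": [[[-0.021, -0.044, 0.01], 0, 0], [[-0.042, -0.087, 0.02], 0, 0], [[-0.062, -0.131, 0.03], 0, 0], [[-0.083, -0.174, 0.04], 0, 0], [[-0.104, -0.218, 0.05], 0, 0], [[-0.125, -0.261, 0.06], 0, 0], [[-0.146, -0.305, 0.07], 0, 0], [[-0.166, -0.348, 0.08], 0, 0]]}}

```text
t: 2.15
ee_pos: [0.4627, -0.0863, 0.1203]
tool_rot: [0.205, 0.979, 0.0, 0.0]
ft_force: [0.4, -0.3, 0.8]
finger_gap: 0.007
```

Run:
```python
from h import *
P,R,o=pose();print(P,o['t'],o['finger_gap'],R[:,0])
print(rel((.4626,-.0857),.015,np.radians(-23.3)))
c=env.capture('wrist');cv2.imwrite('pics/w1.png',c['image'])
```

```text
[ 0.4626786  -0.08634092  0.12028925] 2.15 0.0067796042601676616 [-9.16003082e-01  4.01171068e-01 -3.56715944e-04]
(array([0.0004, 0.0005, 0.1053]), np.float64(-0.0061))
```

View pics/w1.png

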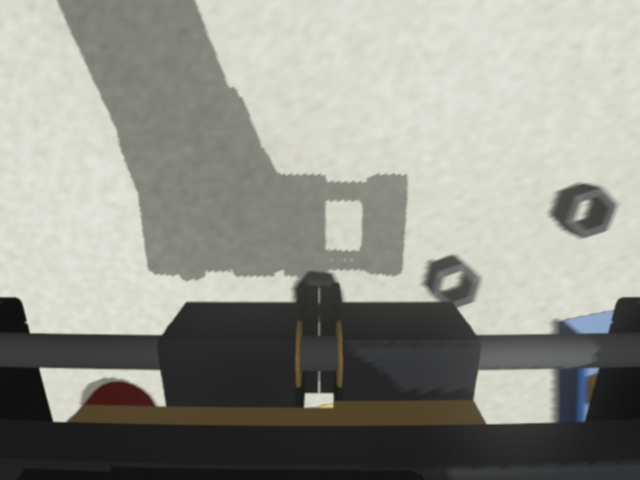

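The wrist view shows shut fingers with the tip near (318,280). Nuts B and A are at (452,281) and (583,210), and C is hidden ahead of the fingers as planned. The fingertip face looks only about 20 mm wide, so I'll push slowly and check midway.

Call:
{"name": "send_rows", "arguments": {"plan": [[[0, 0, 0.04], 0, 0], [[0, 0, 0.08], 0, 0], [[0, 0, 0.105], 0, 0], [[-0.012, 0, 0.105], 0, 0], [[-0.024, 0, 0.105], 0, 0], [[-0.036, 0, 0.105], 0, 0], [[-0.048, 0, 0.105], 0, 0], [[-0.06, 0, 0.105], 0, 0]]}}

```text
t: 3.2
ee_pos: [0.5188, -0.1091, 0.0159]
tool_rot: [0.205, 0.979, 0.0, 0.0]
ft_force: [-0.5, 0.3, 0.9]
finger_gap: 0.003
```

Run:
```python
from h import *
c=env.capture('top');s=env.capture('scene')
cv2.imwrite('pics/m1.png',np.hstack([c['image'][180:360,220:460],s['image'][170:350,150:430]]))
print(nuts(c))
```

```text
[(221.0, (434, 438), array([ 0.3013, -0.2009])), (248.0, (146, 317), array([0.4943, 0.2837])), (310.5, (259, 304), array([0.5165, 0.0932])), (634.5, (622, 322), array([ 0.4928, -0.5248]))]
```

View pics/m1.png

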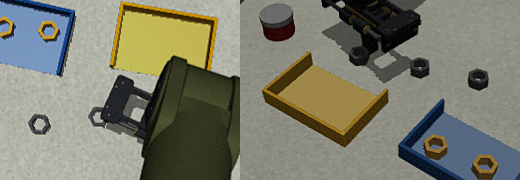

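C, at about (270,226) in the scene view, is moving ahead of the fingers. I'll push further and then check its position from the scene camera.

Call:
{"name": "send_rows", "arguments": {"plan": [[[-0.012, 0, 0], 0, 0], [[-0.024, 0, 0], 0, 0], [[-0.036, 0, 0], 0, 0], [[-0.048, 0, 0.001], 0, 0], [[-0.06, 0, 0.001], 0, 0]]}}

```text
t: 3.92
ee_pos: [0.5735, -0.1332, 0.0144]
tool_rot: [0.205, 0.979, 0.0, -0.0]
ft_force: [-0.5, 0.8, -0.1]
finger_gap: 0.009
```

```bash
cat >> h.py <<'E'
def snuts(c=None):
    c=c or env.capture('scene');im=c['image']
    m=cv2.morphologyEx((im.max(2)<75).astype(np.uint8),cv2.MORPH_CLOSE,np.ones((3,3)))
    return [(a,p,x,w2b(x).round(3)) for a,p,x in blobs(c,m,80,600,.009) if .45<x[0]<.8 and -.25<x[1]<.15]
E
python3 - <<'E'
from h import *
P,_,o=pose();print(P,w2b(P[:2]),o['ft_force'])
c=env.capture('scene');print(*snuts(c),sep='\n')
cv2.imwrite('pics/m2.png',cv2.resize(c['image'][170:320,150:450],None,fx=2,fy=2))
E
```

```text
[ 0.57347328 -0.13320832  0.01438787] [-0.08459289 -0.02367985] [-0.49256487  0.75567    -0.11455725]
(123.0, (344, 319), array([0.6845, 0.0828]), array([-0.006,  0.206]))
(374.0, (334, 292), array([0.6432, 0.0476]), array([-0.042,  0.165]))
(316.5, (388, 250), array([0.5171, 0.0943]), array([-0.173,  0.193]))
(290.5, (329, 238), array([ 0.5301, -0.0085]), array([-0.146,  0.093]))
```

View pics/m2.png

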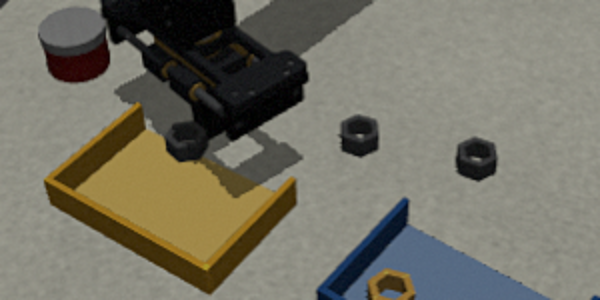

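C is at crop (186,141), which is scene pixel (243,240), at the mouth and closer to the tin-side wall. I'll work out its position along and across the push.

Run:
```python
from h import *
c=env.capture('scene')
P,R,o=pose()
for n,uv in(('C',(243,240)),('Bcheck',(329.5,238))):
    x=ray(c,[uv],.009)[0];print(n,x,w2b(x[:2]),'tool',R.T@(x-P))
```

```text
C [ 0.59649461 -0.1432555   0.009     ] [-0.0603614  -0.03029519] tool [-0.02401744  0.00021114  0.00573129]
Bcheck [ 0.53072179 -0.00743136  0.009     ] [-0.14506955  0.09459993] tool [0.09074164 0.09821396 0.00548259]
```

C is centred on the fingers, 24 mm ahead, as expected. I'll finish this push, back off and lift.

Call:
{"name": "send_rows", "arguments": {"plan": [[[-0.012, 0, 0], 0, 0], [[-0.024, 0, 0], 0, 0], [[-0.036, 0, 0], 0, 0], [[-0.048, 0, 0], 0, 0], [[-0.058, 0, 0], 0, 0], [[-0.064, 0, 0], 0, 0], [[-0.066, 0, 0], 0, 0], [[-0.05, 0, 0], 0, 0]]}}

```text
t: 5.03
ee_pos: [0.6194, -0.1536, 0.0147]
tool_rot: [0.205, 0.979, -0.0, 0.001]
ft_force: [-0.6, -0.5, 0.4]
finger_gap: 0.005
```

Run:
```python
from h import *
s,e,h=push((.5303,-.0090),b2w((.005,.004)));print(s,e,np.degrees(h))
P,R,o=pose();print(P,rel(s,.09,h),rel(s,.09,h,p0=P+[0,0,.075]))
```

```text
[0.49763343 0.01739878] [ 0.64512556 -0.1017938 ] -38.94266061897057
[ 0.61936862 -0.15360162  0.01470076] (array([ 0.18  ,  0.1077, -0.0756]), np.float64(0.2665)) (array([ 0.1801,  0.1077, -0.0006]), np.float64(0.2665))
```

Call:
{"name": "send_rows", "arguments": {"plan": [[[0.02, 0, -0.03], 0, 0], [[0.03, 0.01, -0.075], 0, 0], [[0.07, 0.035, -0.075], 0.1, 0], [[0.11, 0.06, -0.075], 0.2, 0], [[0.15, 0.085, -0.075], 0.266, 0], [[0.18, 0.108, -0.075], 0.266, 0], [[0.18, 0.108, -0.035], 0.266, 0], [[0.18, 0.108, 0.0], 0.266, 0]]}}

```text
t: 6.02
ee_pos: [0.4973, 0.0192, 0.0143]
tool_rot: [0.332, 0.943, 0.001, 0.001]
ft_force: [0.3, -0.1, -0.0]
finger_gap: 0.006
```

Run:
```python
from h import *
P,R,o=pose();print(P,np.degrees(np.arctan2(-R[1,0],-R[0,0])),o['t'])
c=env.capture('scene');print(*snuts(c),sep='\n')
for n in (.5303,-.0090),: print('nutB in tool',R.T@(np.r_[n,.009]-P))
cv2.imwrite('pics/m3.png',cv2.resize(c['image'][170:320,150:450],None,fx=2,fy=2))
print(rel((.6451,-.1018),.0145))
```

```text
[0.49728026 0.01924054 0.0143108 ] -38.791102467545805 6.025
(125.0, (345, 318), array([0.6829, 0.0826]), array([-0.007,  0.206]))
(373.5, (334, 292), array([0.6432, 0.0476]), array([-0.042,  0.165]))
nutB in tool [-0.0434244  -0.00133764  0.00534495]
(array([-0.1911, -0.0009, -0.0026]), 0)
```

View pics/m3.png

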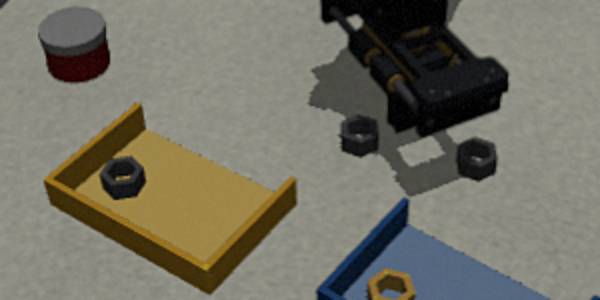

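C sits well inside the bay at crop (123,177). B, at crop (360,134), is in line ahead of the fingers, so I'll push it.

Call:
{"name": "send_rows", "arguments": {"plan": [[[-0.013, -0.001, 0], 0, 0], [[-0.026, -0.001, 0], 0, 0], [[-0.039, -0.001, 0], 0, 0], [[-0.052, -0.001, 0], 0, 0], [[-0.065, -0.001, 0], 0, 0], [[-0.078, -0.001, 0], 0, 0], [[-0.091, -0.001, 0], 0, 0], [[-0.1, -0.001, 0], 0, 0]]}}

```text
t: 7.08
ee_pos: [0.575, -0.0462, 0.0146]
tool_rot: [0.333, 0.943, -0.0, 0.0]
ft_force: [-1.3, 1.1, 0.7]
finger_gap: 0.003
```

Run:
```python
from h import *
P,R,o=pose();print(P,w2b(P[:2]),o['ft_force'],o['t'])
c=env.capture('scene')
for n,uv in (('C',(211.5,258.5)),): print(n,w2b(ray(c,[uv],.009)[0][:2]))
cv2.imwrite('pics/m4.png',cv2.resize(c['image'][170:320,150:450],None,fx=2,fy=2))
print(rel((.6451,-.1018),.0145))
```

```text
[ 0.57501234 -0.04615843  0.0145715 ] [-0.09564803  0.06267891] [-1.29324553  1.1328139   0.68657839] 7.075
C [ 0.00376828 -0.04680404]
(array([-0.0882,  0.001 ,  0.0004]), 0)
```

View pics/m4.png

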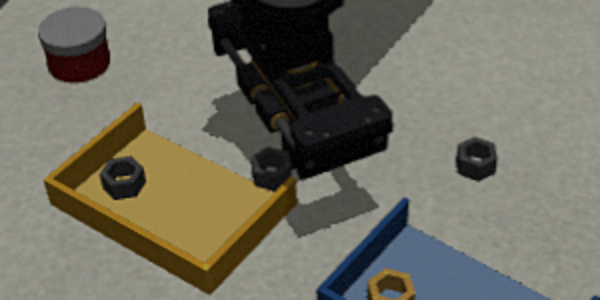

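Run:
```python
from h import *
P,R,o=pose();c=env.capture('scene')
x=ray(c,[(285,254)],.009)[0];print(w2b(x[:2]),R.T@(x-P))
print(w2b(ray(c,[(296.5,260)],.03)[0][:2]))
```

```text
[-0.0711811   0.05172697] [-0.02538405  0.00321435  0.00577465]
[-0.05309319  0.08838351]
```

B is at bay (-0.071, 0.052), about 10 mm clear of the left wall and moving inward, so I'll continue.

Call:
{"name": "send_rows", "arguments": {"plan": [[[-0.012, 0, 0], 0, 0], [[-0.024, 0, 0], 0, 0], [[-0.036, 0, 0], 0, 0], [[-0.048, 0, 0], 0, 0], [[-0.06, 0, 0], 0, 0], [[-0.072, 0, 0], 0, 0], [[-0.08, 0, 0], 0, 0], [[-0.085, 0, 0], 0, 0]]}}

```text
t: 8.18
ee_pos: [0.6407, -0.0991, 0.0145]
tool_rot: [0.333, 0.943, 0.0, -0.0]
ft_force: [-0.4, 0.2, 0.2]
finger_gap: 0.004
```

Run:
```python
from h import *
s,e,h=push((.5171,.0935),b2w((-.145,.042)));print(s,e,np.degrees(h))
P,R,o=pose();print(P,w2b(P[:2]),rel(s,.09,h))
```

```text
[0.51542935 0.13546676] [ 0.52211634 -0.03251072] -87.72032626959441
[ 0.64071164 -0.09908927  0.01451854] [-0.02299007  0.01979659] (array([ 0.2448,  0.1039, -0.0754]), np.float64(0.852))
```

Call:
{"name": "send_rows", "arguments": {"plan": [[[0.02, 0, 0], 0, 0], [[0.03, 0.0, -0.04], 0, 0], [[0.045, 0.01, -0.075], 0.15, 0], [[0.09, 0.03, -0.075], 0.3, 0], [[0.135, 0.05, -0.075], 0.45, 0], [[0.18, 0.07, -0.075], 0.6, 0], [[0.22, 0.09, -0.075], 0.73, 0], [[0.245, 0.104, -0.075], 0.852, 0]]}}

```text
t: 9.18
ee_pos: [0.514, 0.1386, 0.0899]
tool_rot: [0.693, 0.721, 0.001, -0.0]
ft_force: [0.0, -0.5, -1.6]
finger_gap: 0.006
```

Run:
```python
from h import *
P,R,o=pose();print(P,np.degrees(np.arctan2(-R[1,0],-R[0,0])),o['t'])
c=env.capture('scene');print(*snuts(c),sep='\n')
print('A tool',R.T@(np.r_[.5171,.0935,.009]-P))
cv2.imwrite('pics/m5.png',cv2.resize(c['image'][170:320,150:450],None,fx=2,fy=2))
print(rel((.5154,.1355),.0145,np.radians(-87.7)),rel((.5221,-.0325),.0145))
```

```text
[0.51401538 0.13861697 0.08988124] -87.77938016743815 9.175
(124.5, (345, 318), array([0.6827, 0.0826]), array([-0.008,  0.206]))
(378.0, (334, 292), array([0.6432, 0.0476]), array([-0.042,  0.165]))
(334.0, (238, 271), array([ 0.6645, -0.1138]), array([0.003, 0.009]))
A tool [-0.04531079  0.00130808  0.08082111]
(array([-0.0074,  0.0025,  0.0751]), np.float64(-0.0013)) (array([-0.1755,  0.0027,  0.0745]), 0)
```

View pics/m5.png

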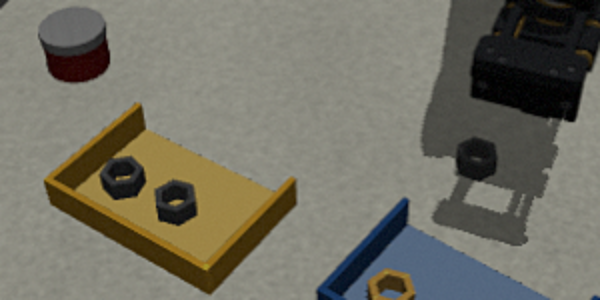

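C and B are both in the bay, at crop (123,177) and (176,202). A is in line with the fingers at crop (477,158). Next I'll sweep A sideways.

Call:
{"name": "send_rows", "arguments": {"plan": [[[0, 0.002, 0.045], 0, 0], [[0, 0.002, 0.075], 0, 0], [[-0.012, 0.002, 0.075], 0, 0], [[-0.024, 0.002, 0.075], 0, 0], [[-0.037, 0.002, 0.075], 0, 0], [[-0.05, 0.002, 0.075], 0, 0], [[-0.063, 0.002, 0.075], 0, 0], [[-0.076, 0.002, 0.075], 0, 0]]}}

```text
t: 10.22
ee_pos: [0.5203, 0.0594, 0.0148]
tool_rot: [0.693, 0.721, 0.0, 0.0]
ft_force: [0.2, 1.2, 0.2]
finger_gap: 0.006
```

Run:
```python
from h import *
P,R,o=pose();c=env.capture('scene');print(P,o['ft_force'],R[:,0])
for r in snuts(c): print(r, (R.T@(np.r_[r[2],.009]-P)).round(4))
print(rel((.5221,-.0325),.0145))
```

```text
[0.52028391 0.05944128 0.01480997] [0.16902882 1.24424635 0.1787447 ] [-3.99869461e-02  9.99200099e-01  4.53147181e-04]
(127.5, (345, 318), array([0.6827, 0.0826]), array([-0.008,  0.206])) [0.0166 0.1632 0.0059]
(332.0, (238, 271), array([ 0.6645, -0.1138]), array([0.003, 0.009])) [-0.1789  0.1372  0.0058]
(array([-0.0896, -0.0016,  0.0004]), 0)
```

Call:
{"name": "send_rows", "arguments": {"plan": [[[-0.012, 0, 0], 0, 0], [[-0.024, 0, 0], 0, 0], [[-0.036, 0, 0], 0, 0], [[-0.048, 0, 0], 0, 0], [[-0.06, 0, 0], 0, 0], [[-0.072, 0, 0], 0, 0], [[-0.082, 0, 0], 0, 0], [[-0.088, 0, 0], 0, 0]]}}

```text
t: 11.28
ee_pos: [0.5235, -0.0286, 0.0145]
tool_rot: [0.693, 0.721, -0.0, 0.0]
ft_force: [-0.5, 1.7, 2.2]
finger_gap: 0.008
```

Call:
{"name": "send_rows", "arguments": {"plan": [[[0.02, 0, 0], 0, 0], [[0.04, 0, -0.03], 0, 0], [[0.09, 0, -0.075], 0, 0]]}}

```text
t: 11.65
ee_pos: [0.5192, 0.0565, 0.0861]
tool_rot: [0.694, 0.72, -0.002, 0.0]
ft_force: [1.2, 0.7, 0.3]
finger_gap: 0.006
```

Run:
```python
from h import *
P,R,o=pose();c=env.capture('scene');print(P,o['t'])
for r in snuts(c): print(r, (R.T@(np.r_[r[2],.009]-P)).round(4))
print(*nuts(env.capture('top')),sep='\n')
cv2.imwrite('pics/m6.png',cv2.resize(c['image'][170:320,150:450],None,fx=2,fy=2))
```

```text
[0.51920273 0.05649708 0.08614295] 11.65
(126.0, (345, 318), array([0.6829, 0.0826]), array([-0.007,  0.206])) [0.0205 0.1647 0.0767]
(334.0, (238, 271), array([ 0.6645, -0.1138]), array([0.003, 0.009])) [-0.1752  0.1393  0.0773]
(247.0, (146, 317), array([0.4943, 0.2837]))
(342.0, (199, 311), array([0.5046, 0.1949]))
(287.5, (346, 303), array([ 0.5204, -0.0567]))
(622.5, (622, 322), array([ 0.4928, -0.5248]))
(894.0, (244, 255), array([0.6019, 0.1216]))
(173.0, (253, 234), array([0.6391, 0.1068]))
(258.5, (411, 224), array([ 0.6594, -0.1698]))
(257.5, (379, 220), array([ 0.6662, -0.1138]))
(716.0, (340, 56), array([ 0.9718, -0.0436]))
(670.5, (290, 14), array([1.0537, 0.0495]))
```

View pics/m6.png

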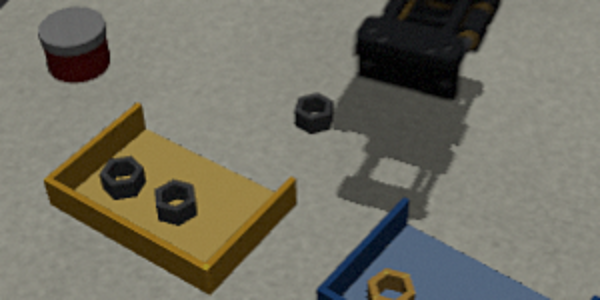

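A now lies at (0.520,-0.057), which is crop (314,113), and bay coordinates (-0.148, 0.044). It lies in front of the mouth, so I'll set up the final push.

Run:
```python
from h import *
n=(.5204,-.0567);print(w2b(n))
s,e,h=push(n,b2w((0.0,.051)));print(s,e,np.degrees(h))
print(rel(s,.09,h),pose()[0])
```

```text
[-0.14816408  0.0443569 ]
[ 0.47861064 -0.05249889] [ 0.64110452 -0.06883449] -5.740686786951648
(array([-0.115 , -0.0499, -0.0007]), np.float64(-1.4231)) [0.52298046 0.06472727 0.09022085]
```

Call:
{"name": "send_rows", "arguments": {"plan": [[[-0.01, -0.01, 0], -0.178, 0], [[-0.025, -0.02, 0], -0.356, 0], [[-0.04, -0.03, 0], -0.534, 0], [[-0.055, -0.04, 0], -0.712, 0], [[-0.07, -0.05, 0], -0.89, 0], [[-0.085, -0.05, 0], -1.068, 0], [[-0.1, -0.05, 0], -1.246, 0], [[-0.115, -0.05, 0], -1.423, 0]]}}

```text
t: 12.75
ee_pos: [0.4743, -0.0595, 0.0859]
tool_rot: [0.051, 0.999, -0.0, -0.0]
ft_force: [0.6, -0.3, 0.0]
finger_gap: 0.003
```

Run:
```python
from h import *
env.capture('scene')
P,R,o=pose();print(P,np.degrees(np.arctan2(-R[1,0],-R[0,0])),o['t'])
print('A tool',R.T@(np.r_[.5204,-.0567,.009]-P))
print(rel((.4786,-.0525),.0145,np.radians(-5.74)),rel((.6411,-.0688),.0145))
```

```text
[ 0.47435353 -0.06183697  0.08602628] -5.65244737892666 12.8
A tool [-0.04531897  0.00978633  0.07700735]
(array([-0.0033,  0.0098,  0.0715]), np.float64(0.0015)) (array([-0.1666,  0.0096,  0.0715]), 0)
```

Call:
{"name": "send_rows", "arguments": {"plan": [[[0, 0.01, 0.04], 0, 0], [[0, 0.01, 0.0715], 0, 0], [[-0.012, 0.01, 0.0715], 0, 0], [[-0.025, 0.01, 0.0715], 0, 0], [[-0.037, 0.01, 0.0715], 0, 0], [[-0.05, 0.01, 0.0715], 0, 0], [[-0.063, 0.01, 0.0715], 0, 0], [[-0.075, 0.01, 0.0715], 0, 0]]}}

```text
t: 13.8
ee_pos: [0.5513, -0.0565, 0.015]
tool_rot: [0.054, 0.999, 0.0, 0.0]
ft_force: [-0.2, -0.1, 1.3]
finger_gap: 0.002
```

Run:
```python
from h import *
c=env.capture('scene')
P,R,o=pose();print(P,w2b(P[:2]),o['ft_force'],o['t'])
print(rel((.6411,-.0688),.0145))
cv2.imwrite('pics/m7.png',cv2.resize(c['image'][170:320,150:450],None,fx=2,fy=2))
```

```text
[ 0.55309864 -0.05664871  0.01525238] [-0.115816    0.04913235] [ 1.70775734  0.51585593 -0.08737201] 13.85
(array([-0.0888, -0.0026,  0.001 ]), 0)
```

View pics/m7.png

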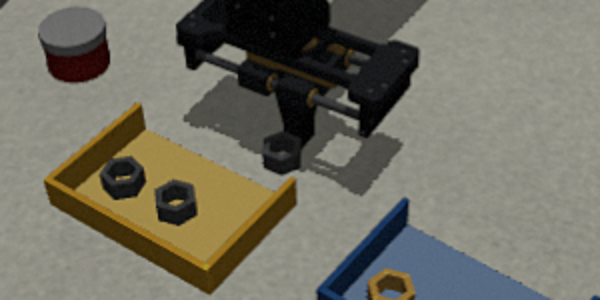

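A is in front of the finger at crop (281,152), which is scene pixel (290,246). I'll check its sideways offset.

Run:
```python
from h import *
c=env.capture('scene');P,R,o=pose()
x=ray(c,[(290.5,246)],.009)[0];print(w2b(x[:2]),R.T@(x-P))
```

```text
[-0.09218267  0.04847363] [-0.02450411 -0.00140097  0.0061444 ]
```

Nut A is centred on the fingers (offset -1.4 mm), so I'll finish the push, back off, lift and retreat.

Call:
{"name": "send_rows", "arguments": {"plan": [[[-0.013, 0, 0.0005], 0, 0], [[-0.026, 0, 0.0005], 0, 0], [[-0.039, 0, 0.0005], 0, 0], [[-0.052, 0, 0.0005], 0, 0], [[-0.065, 0, 0.0005], 0, 0], [[-0.078, 0, 0.0005], 0, 0], [[-0.086, 0, 0.0005], 0, 0], [[-0.09, 0, 0.0005], 0, 0]]}}

```text
t: 14.9
ee_pos: [0.6403, -0.0663, 0.0143]
tool_rot: [0.054, 0.999, -0.0, -0.0]
ft_force: [-1.1, -0.1, 1.1]
finger_gap: 0.007
```

Call:
{"name": "send_rows", "arguments": {"plan": [[[0.02, 0, 0], 0, 0], [[0.035, 0, -0.03], 0, 0], [[0.05, 0, -0.08], 0, 0], [[0.07, 0.05, -0.12], 0, 0], [[0.09, 0.1, -0.15], 0, 0], [[0.1, 0.16, -0.18], 0, 0], [[0.1, 0.22, -0.18], 0, 0], [[0.1, 0.28, -0.18], 0, 0]]}}

```text
t: 15.9
ee_pos: [0.5706, 0.2221, 0.1958]
tool_rot: [0.054, 0.999, 0.001, 0.001]
ft_force: [1.2, 0.3, 0.2]
finger_gap: 0.004
```

Run:
```python
from h import *
c=env.capture('top');P,R,o=pose();print(P,o['t'])
for a,p,x in nuts(c): print(a,p,x,w2b(x).round(3))
cv2.imwrite('pics/top9.png',c['image'])
print(*snuts(),sep='\n')
```

```text
[0.56895545 0.23439029 0.19459789] 15.95
248.5 (146, 317) [0.4943 0.2837] [-0.223  0.377]
637.0 (622, 322) [ 0.4928 -0.5248] [-0.108 -0.423]
259.5 (411, 224) [ 0.6594 -0.1698] [ 0.006 -0.047]
262.5 (379, 220) [ 0.666  -0.1138] [0.004 0.009]
261.0 (354, 219) [ 0.6678 -0.0708] [-0.     0.052]
152.5 (268, 68) [0.9473 0.0881] [0.253 0.249]
(123.5, (344, 319), array([0.6845, 0.0828]), array([-0.006,  0.206]))
(371.5, (334, 292), array([0.6432, 0.0476]), array([-0.042,  0.165]))
```

View pics/top9.png

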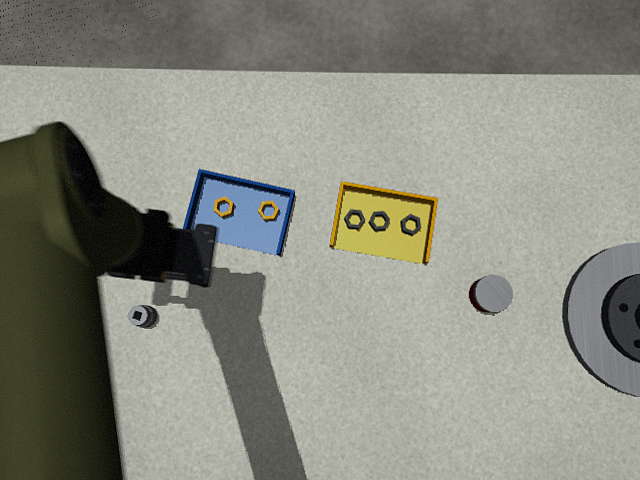

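The three dark nuts lie flat in the yellow bay at (354,219), (379,220) and (411,224), about 57 mm in from the mouth plane. The brass nuts, socket and tin are where they started, and the arm is clear, so I'm handing in.

```bash
python3 -c "
from workcell import env
print(env.hand_in())"
```

```text
the job is handed in; nothing more can be done
None
```

The three used nuts are in the yellow bay, swept along the bench one at a time with the closed fingers. The job was handed in at about 16 s of the 72 s allowed.

- **Nuts in the bay:** the last top view puts their centres at bay coordinates (0.006, -0.047), (0.004, 0.009) and (0.000, 0.052) m. All three lie flat, about 57 mm inside the mouth plane and at least about 9 mm clear of the walls.
- **Things to leave alone:** by eye in that picture, the brass nuts, the socket and the tin have not moved from the first one.
- **Forces:** the wrist force read after each move stayed below about 3 N.
- **Check that failed:** after the last sweep, the scene-camera mask did not pick out the dark nuts. The final positions therefore rest on the top camera alone. For two of the nuts, earlier scene measurements agree to within about 2 mm.

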